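# Fit-test drainer-rack sleeves on a leaning gauge pin and sort them

## Task

Check the three steel spacer sleeves of the drainer rack on the leaning gauge pin, tallest first and shortest last, putting each away before you take the next: slide the sleeve straight down along the pin, without forcing it, as far as it will go, and let it sit there a moment. If it goes fully home on the seat, stand it upright in the flat metal tray; if it catches on the pin's step, put it in the middle of the small white dish. Do not knock or shove the other things, the tray or the dish.

Things in the scene. Friction and masses are not known exactly. Their poses are not given: they have to be found in the camera images.
- sleeve_tall: plain steel tube sleeve, the tall one: outside diameter 32, height 64, open at both ends, about 60 to 130 g, stands upright at the start; origin at its centre (mid height, on its axis), z along its axis. Its bore is not known beforehand: either 23 (fits over the pin's 20 part) or 17 (passes only the pin's tip part); only the gauge tells
- sleeve_middle: plain steel tube sleeve, the middle one: outside diameter 32, height 54, open at both ends, about 60 to 130 g, stands upright at the start; origin at its centre (mid height, on its axis), z along its axis. Its bore is not known beforehand: either 23 (fits over the pin's 20 part) or 17 (passes only the pin's tip part); only the gauge tells
- sleeve_short: plain steel tube sleeve, the short one: outside diameter 32, height 44, open at both ends, about 60 to 130 g, stands upright at the start; origin at its centre (mid height, on its axis), z along its axis. Its bore is not known beforehand: either 23 (fits over the pin's 20 part) or 17 (passes only the pin's tip part); only the gauge tells
- pin: stepped steel gauge pin, immovable. Origin: centre of the round seat (36 wide) at its foot, 80 above the worktop; z runs up along the pin, 35 degrees from vertical, leaning to the robot. From the seat along z: 20 diameter from 0 to 40 (last 1.5 bevelled), then a flat step, 13 diameter from 40 to 57, cone to the end at 62. A sleeve's lower end comes to 0 if it fits, stops at 40 if not
- gauge: the gauge's stand, fixed to the worktop: dark foot plate 110 x 90 x 12 and a leaning square post 44 wide that carries the pin; origin on the worktop under the seat's centre, z up, x away from the side to which the pin leans; the foot reaches from x = -43 to x = 67
- tray: flat open metal tray, 100 (x) by 150 (y), 16 high, walls and floor 3 thick, about 0.6 kg, loose; origin at centre of underside
- dish: small white round sauce dish, 78 wide, 19 high, about 0.2 kg, loose; its inside is a shallow cone down to a floor 6 above the underside, so a sleeve stood in its middle rests with its lower end about 9 to 10 above the worktop; origin at centre of underside
- shaker: steel seasoning shaker, round, 47 wide, 82 high; bystander; origin at centre of underside
- salt_mill: glass salt shaker with a grey domed top, round, 44 wide, 90 high; bystander; origin at centre of underside
- timer1: wind-up kitchen timer, white block 51 x 57 x 56 high with a teal dial in front; bystander; origin at centre of underside
- black_mug: black mug, 95 high, 80 wide, 116 over its handle (handle at its own -y); bystander; origin at the middle of the underside of that extent, up to 58 from any side
- dark_bottle: dark sauce bottle, round, 74 wide, 233 high; bystander; origin at centre of underside
- mug_white: white mug at the near right corner, 110 high, 86 wide, 115 over its handle; it does not move; origin under the middle of that extent
Mind the look-alikes: they are no part of the job. Leave any orange or pink look-alike of the sleeve_tall alone.

How it is judged (in metres and radians):
On the way, in this order (a step that is already met when the one before it is completed fails the run):
1. the tall sleeve is on the gauge pin, in line with it, fully home on the seat (within 4 mm) (x of sleeve_tall in the frame of pin between -0.004 and 0.004 m and y of sleeve_tall in the frame of pin between -0.004 and 0.004 m and z of sleeve_tall in the frame of pin between 0.029 and 0.036 m and angle between the z axis of sleeve_tall and the z axis of pin, either way round below 0.12 rad), for 0.2 s.
2. the tall sleeve is put away, let go: upright in the metal tray (x of sleeve_tall in the frame of tray between -0.035 and 0.035 m and y of sleeve_tall in the frame of tray between -0.06 and 0.06 m and z of sleeve_tall in the frame of tray between 0.03 and 0.04 m and angle between the z axis of sleeve_tall and the z axis of tray, either way round below 0.12 rad and contact force between the fingers and sleeve_tall below 0.1 N and linear speed of sleeve_tall below 0.03 m/s), for 0.2 s.
3. the middle sleeve is on the gauge pin, in line with it, as far as it goes: its end on the pin's step (within 5 mm) (x of sleeve_middle in the frame of pin between -0.006 and 0.006 m and y of sleeve_middle in the frame of pin between -0.006 and 0.006 m and z of sleeve_middle in the frame of pin between 0.062 and 0.072 m and angle between the z axis of sleeve_middle and the z axis of pin, either way round below 0.12 rad), for 0.2 s.
4. the middle sleeve is put away, let go: in the white dish (horizontal distance between sleeve_middle and dish below 0.025 m and z of sleeve_middle in the frame of dish between 0.008 and 0.045 m and contact force between the fingers and sleeve_middle below 0.1 N and linear speed of sleeve_middle below 0.03 m/s), for 0.2 s.
5. the short sleeve is on the gauge pin, in line with it, fully home on the seat (within 4 mm) (x of sleeve_short in the frame of pin between -0.004 and 0.004 m and y of sleeve_short in the frame of pin between -0.004 and 0.004 m and z of sleeve_short in the frame of pin between 0.019 and 0.026 m and angle between the z axis of sleeve_short and the z axis of pin, either way round below 0.12 rad), for 0.2 s.
6. the short sleeve is put away, let go: upright in the metal tray (x of sleeve_short in the frame of tray between -0.035 and 0.035 m and y of sleeve_short in the frame of tray between -0.06 and 0.06 m and z of sleeve_short in the frame of tray between 0.02 and 0.03 m and angle between the z axis of sleeve_short and the z axis of tray, either way round below 0.12 rad and contact force between the fingers and sleeve_short below 0.1 N and linear speed of sleeve_short below 0.03 m/s), for 0.2 s.
At the end, for the whole second after the job is handed in: Every sleeve that went home on the seat stands upright (within 0.12 rad) inside the metal tray, its axis within 35 mm (x) and 60 mm (y) of the tray's centre; the sleeve that caught on the step is in the white dish, its centre within 25 mm of the dish's centre line; all are let go and at rest (all of step 2 and all of step 4 and all of step 6); the robot touches nothing.
It fails at once if a bystander is shoved more than 30 mm or tipped over (distance of any of shaker, salt_mill, timer1, black_mug, dark_bottle from where it was at the start of the episode above 0.03 m or angle between any of shaker, salt_mill, timer1, black_mug, dark_bottle's own z axis and vertical above 0.5 rad).
It fails at once if the tray or the dish is shoved more than 40 mm (distance of any of tray, dish from where it was at the start of the episode above 0.04 m).
It fails at once if a sleeve is forced on the gauge with more than 100 N (contact force between any of sleeve_tall, sleeve_middle, sleeve_short and pin above 100 N).
It also fails if it takes over 72 s, if anything falls off the work surface, if the arm or the gripper's body presses on something with over 40 N, if the wrist force passes 120 N, or if a joint passes its speed limit or range.

## Robot

A 6-joint arm with a two-finger parallel gripper is mounted at the origin on a cart in front of the work surface, level with it; the furniture and walls round the work are solid. World frame = base frame: x ahead of the robot, y to its left, z up, the work surface at z = 0. Lengths are in mm, angles in rad, forces in N, time in s.
With the tool pointing down it reaches from about 300 to 750 mm from the base axis. Payload 8.5 kg.
Tool frame: the origin (TCP) lies midway between the tips of the shut fingers; the grasp point (between the pads) lies manip.pinch_z behind it (manip.pinch_z is the distance from the TCP to the grasp point, in mm); z points along the fingers, y is the line along which they close (so a half turn about z gives the same grasp; the last joint's range is limited). The gripper opens to 85 mm and grips with 20 to 120 N. Pads are 22 mm wide; open, the fingers measure 114 mm over their backs; the gripper's body (76 mm by 85 mm) begins 54 mm behind the grasp point. The pads swing forward as they close: fully open they stand 13 mm farther back than shut.
Start: joints at [-1.466, 0.381, 1.297, -0, 1.464, -0.215], TCP at [172.901, -522.097, 231.322] pointing down, gripper open.
Joint ranges: [-3.11, 3.11], [-0.89, 2.33], [0.22, 2.48], [-1.42, 4.56], [0.17, 2.85], [-2.88, 2.88]. Speed limits (rad/s): [2.39, 2.39, 3.14, 3.14, 3.14, 3.14].

## Interface

Orientations are given as [roll, pitch, yaw] about the fixed x, y, z axes, in that order (R = Rz(yaw) Ry(pitch) Rx(roll)).
In Python, from plant import manip gives the robot as it stands. The module is installed in compiled form; this text tells all that it offers.
- The arm moves only by the tool move_arm, never from a script. Its argument "deltas" is a list of rows, each a list of 6 numbers: the shift along the tool's x, y, z each as a share of 500 mm, from -1 to 1, then the turn, a rotation vector about the tool's x, y, z each as a share of 120 degrees, from -1 to 1. In form: [[dx, dy, dz, ax, ay, az], ...]. A call has 1 to 5 rows; each row is the pose to reach, as a shift and turn from the pose commanded when the call began, along the tool's axes at that moment; what a row does not reach only later rows make up. A row lasts 1/8 s, in which the tool goes at most 62.5 mm and 10.7 degrees, less where a joint would pass 70% of its speed; a pose out of reach is approached as far as the arm can. A call with a number of a shift or a turn outside -1 to 1 is refused whole. A call with a gripper value outside its range is refused whole. "claw" is the opening, from -1 (shut) to 1 (fully open), so that 0 is half open, set as the call begins (left out, the last holds). The fingers move at their own pace and stop on an object; "squeeze" is the grip in N (left out, the last holds). Time passes only in rows, so rows that repeat a pose let the fingers close. It gives the time, the measured TCP pose, the force, the opening and the grip force at its end, in the units of the state.
- manip.get_state(): the state, without advancing time (a new reading comes with each control period).
- manip.get_image(name): name is "scene" or "top" or "wrist"; returns (picture, depth): 400x640x3 uint8, red, green, blue; 400x640 float32, mm along the optical axis (not along the pixel's ray), 0 where there is no reading.
- manip.calibration(name): a dict with "fx", "fy", "cx", "cy" (pixels), "D" ([k1, k2, p1, p2, k3] as OpenCV has them; the pictures are not rectified), "rvec" (rotation vector, rad) and "tvec" (3), from world to camera coordinates, as OpenCV has them. Camera axes: x right, y down, z forward; pixel columns grow to the right and rows downward; lengths in mm; the calibration is good to about 2 mm. A picture is of the moment at which its call begins: read the wrist's pose just before it. calibration takes no time and is no camera call; for the wrist camera it gives the pose at the moment of the call.
- manip.sign_off(): hands the job in; it is judged then, once.
The state is a dict: "time_s": time; "joints": joint angles; "joint_velocities": joint speeds; "effort": joint torques, N m; "tool_pos": TCP position; "tool_rot": TCP orientation; "contact_force": force on the tool from outside, world axes, zero at the start; "ft_torque": the same for the moment, N m; "opening": opening from 0.0 (shut) to 1.0 (fully open); "finger_force": force on a finger pad.
Only numpy, scipy, OpenCV 4.12 (cv2) and the standard library are available. Lean on these libraries where they do the work, as an engineer would, in place of code of your own. Each camera call takes 0.05 s, during which the arm holds its last target. There are 200 camera calls.

## Working session

There is one attempt and no reset: what is moved stays moved. The work goes in short steps, Python scripts to look and compute and a tool call to move; the robot and the scene stay as the last step left them, time stands still between calls to the robot, and variables do not carry over. Pictures are saved under pics/ and viewed, at most 10 in all, crops included, and the job is handed in when it is done.

Besides the shell and the picture viewer there is one more tool, called as a command line: name --pt "numbers of a row" for each row, then --argument value for the rest. move_arm: Moves the arm, as the interface text tells. Its arguments: {"type":"object","properties":{"deltas":{"type":"array","items":{"type":"array","items":{"type":"number"}}},"claw":{"type":"number"},"squeeze":{"type":"number"}},"required":["deltas"]}

```bash
mkdir -p pics; ls; python3 - <<'E'
from plant import manip
import cv2,numpy as np
print(manip.get_state(), manip.pinch_z)
for n in("scene","top"):
    im,d=manip.get_image(n); cv2.imwrite(f"pics/{n}0.png",im[:,:,::-1]); np.savez(f"{n}0.npz",im=im,d=d); print(manip.calibration(n))
E
```

```text
pics
{'time_s': 0.0, 'joints': array([-1.46630838e+00,  3.81206803e-01,  1.29830706e+00,  1.79636463e-06,
        1.46359149e+00, -2.15306082e-01]), 'joint_velocities': array([ 1.13630958e-03, -7.10793570e-05,  2.12325420e-05,  5.66989684e-04,
        9.31865164e-04,  9.60643610e-04]), 'effort': array([ 9.54907337e-04, -4.48466706e+01, -2.31270772e+01, -1.72111236e-04,
        4.85161494e-03,  6.96609789e-06]), 'tool_pos': array([ 172.86622061, -521.80296869,  230.69036391]), 'tool_rot': array([-3.14011526e+00, -3.24927421e-04,  3.19793595e-01]), 'contact_force': array([0.49425156, 0.288779  , 0.41006063]), 'ft_torque': array([-0.0237804 , -0.02749197,  0.0399904 ]), 'finger_force': 0.0, 'opening': 0.998785355302443} 18.700000000000003
{'fx': 512.0741986818709, 'fy': 512.0741986818709, 'cx': 317.3640425738455, 'cy': 205.67034607800966, 'D': array([0.03108926, 0.        , 0.        , 0.        , 0.        ]), 'rvec': array([ 1.93372906, -1.14014921,  0.5728351 ]), 'tvec': array([-301.99910988,  340.62654662, 1217.9218391 ])}
{'fx': 383.12756140033923, 'fy': 383.12756140033923, 'cx': 322.93725828722677, 'cy': 203.68172132708509, 'D': array([-0.0265539,  0.       ,  0.       ,  0.       ,  0.       ]), 'rvec': array([ 2.17163193, -2.04564619,  0.2107167 ]), 'tvec': array([-46.43321833, 561.39377434, 986.36512618])}
```

View pics/scene0.png

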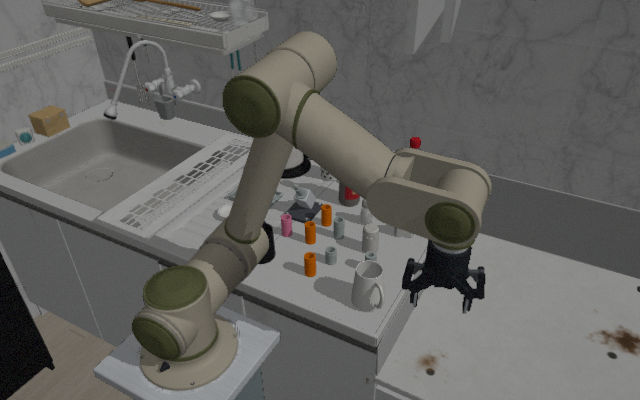

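View pics/top0.png

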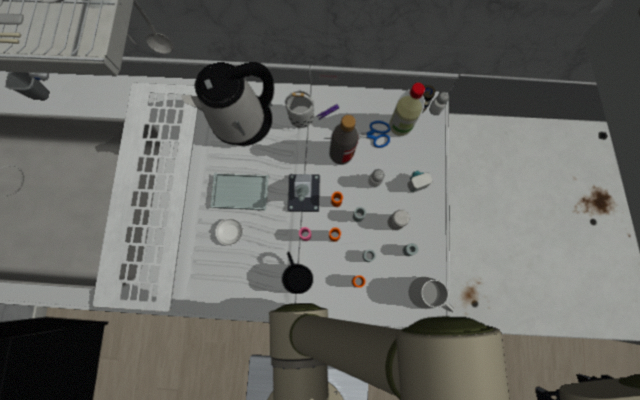

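The top picture shows the tray at (238,192), the dish at (228,231) and the gauge at (303,192). There are three grey tubes, at (359,213), (368,256) and (410,249), which match the plain steel sleeves. The pink tube (306,233) and orange tubes (337,198), (335,234), (359,281) are look-alikes. I'll confirm this in a crop and measure.

```bash
cat > h.py <<'E'
import numpy as np,cv2
from scipy.spatial.transform import Rotation as R
from plant import manip
def cloud(d,c):
    K=np.array([[c['fx'],0,c['cx']],[0,c['fy'],c['cy']],[0,0,1]])
    v,u=np.mgrid[:d.shape[0],:d.shape[1]]
    n=cv2.undistortPoints(np.stack([u,v],-1).reshape(-1,1,2).astype(float),K,c['D']).reshape(*d.shape,2)
    p=np.dstack([n[...,0]*d,n[...,1]*d,d])
    Rm=cv2.Rodrigues(c['rvec'])[0]
    w=(p-c['tvec'])@Rm
    w[d<=0]=np.nan
    return w
def proj(P,c):
    K=np.array([[c['fx'],0,c['cx']],[0,c['fy'],c['cy']],[0,0,1]])
    return cv2.projectPoints(np.asarray(P,float).reshape(-1,1,3),c['rvec'],c['tvec'],K,c['D'])[0].reshape(-1,2)
E
python3 - <<'E'
from h import *
from scipy import ndimage as nd
z=np.load('top0.npz'); w=cloud(z['d'],manip.calibration('top'))
im=cv2.resize(z['im'][150:310,190:450],None,fx=3,fy=3,interpolation=cv2.INTER_CUBIC)
cv2.imwrite('pics/crop1.png',im[:,:,::-1])
m=(w[...,2]>8); m[:150]=m[305:]=0; m[:,:195]=m[:,450:]=0
l,n=nd.label(m)
for i in range(1,n+1):
    s=l==i
    if s.sum()<15: continue
    P=w[s]; h=P[:,2].max(); t=P[P[:,2]>h-6]
    r,c=np.argwhere(s).mean(0)
    print(i,s.sum(),'px',(int(c),int(r)),'h %.0f'%h,'top mid',((t.min(0)+t.max(0))/2)[:2].round(),'ext',(t.max(0)-t.min(0))[:2].round(), 'all',P.min(0).round()[:2],P.max(0).round()[:2], z['im'][s].mean(0).round())
E
```

```text
1 313 px (340, 155) h 131 top mid [695. -60.] ext [ 3. 21.] all [693. -90.] [732. -17.] [48. 35. 34.]
3 230 px (375, 177) h 92 top mid [ 646. -156.] ext [26. 22.] all [ 629. -175.] [ 668. -135.] [93. 94. 91.]
4 369 px (418, 180) h 60 top mid [ 649. -280.] ext [45. 56.] all [ 623. -309.] [ 682. -252.] [124. 128. 123.]
5 368 px (237, 190) h 23 top mid [596. 229.] ext [ 99. 157.] all [544. 150.] [648. 310.] [110. 119. 116.]
6 1133 px (302, 192) h 133 top mid [561.  45.] ext [13. 10.] all [548.   1.] [660.  94.] [68. 72. 74.]
14 133 px (336, 198) h 69 top mid [584. -49.] ext [31. 30.] all [568. -64.] [600. -33.] [120.  58.  22.]
18 126 px (358, 213) h 68 top mid [ 545. -113.] ext [29. 30.] all [ 528. -128.] [559. -96.] [80. 86. 84.]
19 326 px (397, 219) h 86 top mid [ 534. -220.] ext [38. 40.] all [ 511. -241.] [ 557. -197.] [113. 112. 108.]
20 329 px (228, 231) h 23 top mid [477. 244.] ext [77. 78.] all [438. 205.] [515. 283.] [151. 152. 147.]
30 105 px (304, 233) h 68 top mid [481.  34.] ext [30. 30.] all [465.  17.] [496.  49.] [136.  74.  93.]
31 103 px (334, 233) h 68 top mid [485. -48.] ext [30. 30.] all [469. -63.] [501. -33.] [135.  69.  30.]
43 149 px (410, 249) h 59 top mid [ 456. -256.] ext [30. 30.] all [ 440. -272.] [ 471. -241.] [89. 97. 94.]
44 89 px (368, 255) h 48 top mid [ 434. -145.] ext [30. 28.] all [ 417. -161.] [ 449. -129.] [ 97. 104. 101.]
45 413 px (294, 275) h 100 top mid [360.  44.] ext [75. 74.] all [322.   5.] [427.  82.] [26. 26. 27.]
61 96 px (358, 280) h 67 top mid [ 362. -118.] ext [31. 29.] all [ 347. -133.] [ 378. -102.] [136.  71.  33.]
67 719 px (427, 291) h 114 top mid [ 346. -303.] ext [62. 68.] all [ 310. -342.] [ 384. -259.] [77. 78. 75.]
109 51 px (300, 303) h 165 top mid [300.  24.] ext [ 1. 25.] all [296.  -7.] [303.  63.] [53. 55. 47.]
```

View pics/crop1.png

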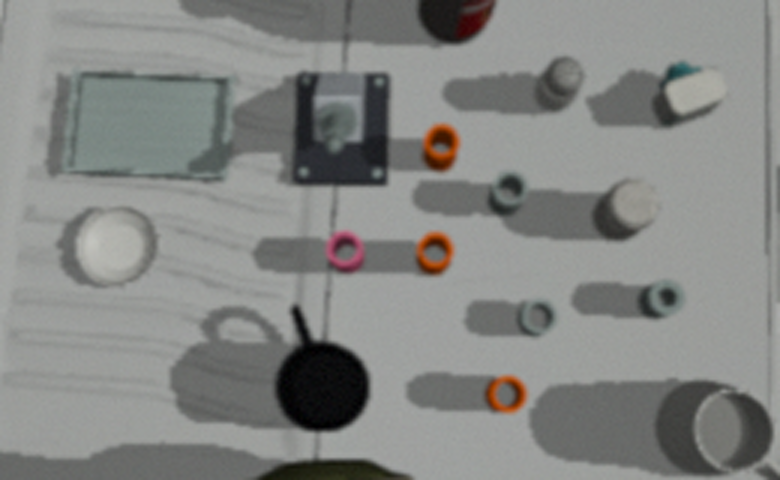

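Confirmed: the grey tubes are the steel sleeves. By height, tall (h 64) is at (359,213) → (545,-113), middle (54) at (410,249) → (456,-256) and short (44) at (368,256) → (434,-145). Orange and pink are look-alikes. Next I'll check the wrist camera geometry and write a move planner.

```bash
cat >> h.py <<'E'
def Rt(rpy): return R.from_euler('xyz',rpy)
def plan(pos,rpy,frm=None):
    if frm is None:
        s=manip.get_state(); frm=(s['tool_pos'],s['tool_rot'])
    p0,r0=np.array(frm[0],float),Rt(frm[1])
    d=r0.inv().apply(np.array(pos)-p0)
    a=(r0.inv()*Rt(rpy)).as_rotvec(degrees=True)
    print('row',np.round(np.r_[d/500,a/120],4).tolist(),'rows>=%.1f'%max(np.linalg.norm(d)/62.5,np.linalg.norm(a)/10.7))
PI=np.pi
E
python3 - <<'E'
from h import *
c=manip.calibration('wrist'); s=manip.get_state()
Rm=cv2.Rodrigues(c['rvec'])[0]; cw=-Rm.T@c['tvec']; r=Rt(s['tool_rot'])
print(c['fx'],c['cx'],c['cy'],'cam in tool',r.inv().apply(cw-s['tool_pos']),'axes in tool\n',(r.inv().as_matrix()@Rm.T).round(3))
plan([480,-80,260],[PI,0,0])
E
```

```text
331.8614457100264 320.97778305405643 197.5529721914616 cam in tool [  72.63557138   -0.70983647 -141.89507491] axes in tool
 [[-0.    -0.959 -0.284]
 [ 1.    -0.     0.001]
 [-0.001 -0.284  0.959]]
row [0.8609, -0.6459, -0.0574, -0.0006, -0.0, 0.1527] rows>=8.6
```

move_arm --pt "0.86 -0.646 -0.057 0 0 0.153" --pt "0.86 -0.646 -0.057 0 0 0.153" --pt "0.86 -0.646 -0.057 0 0 0.153" --pt "0.86 -0.646 -0.057 0 0 0.153" --pt "0.86 -0.646 -0.057 0 0 0.153"

```text
time_s: 0.72
tool_pos: [351.6, -263.9, 247.9]
tool_rot: [-3.141, 0.0, -0.001]
contact_force: [1.2, -0.8, 0.7]
opening: 0.994
finger_force: 0.0
```

```bash
python3 - <<'E'
from h import *
print(manip.get_state()['tool_pos'],manip.get_state()['tool_rot']);plan([480,-80,260],[PI,0,0])
E
```

```text
[ 351.55222208 -263.87657529  247.86641273] [-3.14140324e+00  3.95297074e-05 -1.06299940e-03]
row [0.2565, -0.368, -0.0242, -0.0001, 0.0, -0.0005] rows>=3.6
```

move_arm --pt "0.257 -0.368 -0.024 0 0 0" --pt "0.257 -0.368 -0.024 0 0 0" --pt "0.257 -0.368 -0.024 0 0 0" --pt "0.257 -0.368 -0.024 0 0 0" --pt "0.257 -0.368 -0.024 0 0 0"

```text
time_s: 1.35
tool_pos: [480.2, -79.9, 259.5]
tool_rot: [-3.141, 0.0, 0.003]
contact_force: [0.8, -0.7, 0.4]
opening: 1.001
finger_force: 0.0
```

```bash
cat > look.py <<'E'
from h import *
import sys
from scipy import ndimage as nd
def wl(name):
    c=manip.calibration('wrist'); im,d=manip.get_image('wrist')
    cv2.imwrite(f'pics/{name}.png',im[:,:,::-1]); np.savez(name+'.npz',im=im,d=d,c=c)
    return im,d,c,cloud(d,c)
E
python3 - <<'E'
from look import *
im,d,c,w=wl('w1'); print(manip.get_state()['tool_pos'])
m=w[...,2]>10
l,n=nd.label(m)
for i in range(1,n+1):
    s=l==i
    if s.sum()<60: continue
    P=w[s]; h=np.percentile(P[:,2],98); t=P[(P[:,2]>h-4)]
    r,cc=np.argwhere(s).mean(0)
    print(s.sum(),'px',(int(cc),int(r)),'h %.1f'%h,'top',((t.min(0)+t.max(0))/2)[:2].round(1),'ext',(t.max(0)-t.min(0))[:2].round(1))
E
```

```text
[479.55568424 -81.06899943 259.4733082 ]
8331 px (204, 51) h 127.6 top [561.8  44.1] ext [14.2 13.5]
969 px (396, 10) h 85.3 top [ 636.2 -156.7] ext [ 4.7 21. ]
1848 px (513, 13) h 57.0 top [ 638.7 -281.4] ext [27.2 58.6]
1564 px (71, 63) h 16.5 top [596.7 228. ] ext [106.1 160.1]
754 px (290, 65) h 64.7 top [584.5 -49.8] ext [31.9 31.8]
624 px (355, 107) h 64.7 top [ 545.3 -113.1] ext [30.  31.8]
2617 px (457, 118) h 82.6 top [ 534.7 -221.3] ext [42.8 42.9]
1083 px (51, 166) h 18.6 top [478.1 245.5] ext [76.5 77.9]
763 px (292, 164) h 64.5 top [485.2 -48.8] ext [32.  30.3]
1093 px (220, 166) h 64.1 top [481.9  31.4] ext [32.2 31.2]
1088 px (475, 187) h 54.6 top [ 456.7 -258.1] ext [31.1 31.2]
707 px (377, 204) h 44.4 top [ 433.8 -145.8] ext [31.6 32.2]
53793 px (332, 338) h 352.3 top [495.7 -79.2] ext [ 11.5 143.1]
1045 px (353, 263) h 64.2 top [ 363.2 -118.8] ext [32.8 31.8]
```

View pics/w1.png

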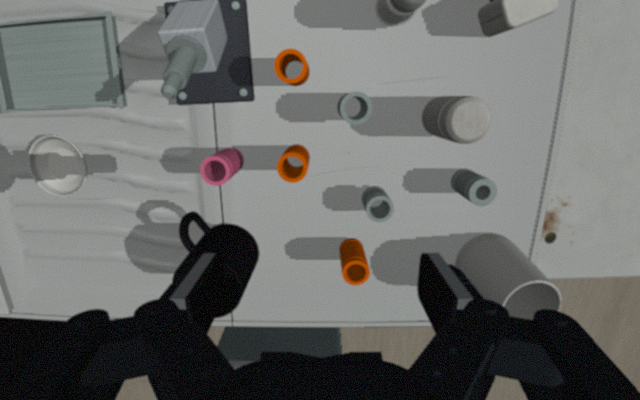

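The wrist view shows the leaning pin at (180,70), tall at (355,107), short at (377,204), middle at (475,187), the dish at (51,166) and the tray at left. Next, a closer look at the pin.

move_arm --pt "0.04 -0.25 0.12 0 0 0" --pt "0.04 -0.25 0.12 0 0 0" --pt "0.04 -0.25 0.12 0 0 0" --pt "0.04 -0.25 0.12 0 0 0"

```text
time_s: 1.9
tool_pos: [499.4, 42.6, 199.7]
tool_rot: [3.141, 0.001, -0.0]
contact_force: [0.1, -0.8, -0.5]
opening: 1.0
finger_force: 0.0
```

```bash
python3 - <<'E'
from look import *
from scipy.optimize import least_squares
im,d,c,w=wl('w2'); print(manip.get_state()['tool_pos'])
z=w[...,2]
m=(abs(z-12)<4)&(w[...,0]>530)&(w[...,0]<670)&(abs(w[...,1]-46)<60)
l,n=nd.label(m); k=np.argmax(nd.sum(m,l,range(1,n+1)))+1
q=w[...,:2][l==k]; print('foot',q.min(0),q.max(0),cv2.minAreaRect(q.astype(np.float32)))
# pin shaft: cylinder r10 portion and r6.5 portion
P=w[np.isfinite(z)]
P=P[(abs(P[:,1]-46)<30)&(P[:,2]>84)&(P[:,0]>540)&(P[:,0]<640)]
def model(p,P):
    o=np.array([p[0],p[1],80]); a=np.array([-np.sin(p[2])*np.cos(p[3]),-np.sin(p[2])*np.sin(p[3]),np.cos(p[2])])
    v=P-o; t=v@a; r=np.linalg.norm(v-np.outer(t,a),axis=1); return t,r
def f(p):
    t,r=model(p,P); rr=np.where(t<p[4],10,6.5)
    e=np.where((t>3)&(t<56),r-rr,0); e=np.where(abs(t-p[4])<2.,0,e); return np.clip(e,-6,6)
b=None
for x0 in (588,592,597):
  s=least_squares(f,[x0,46,.611,0.,40],loss='soft_l1',x_scale=[1,1,.02,.02,1])
  print(s.x.round(3),s.cost,len(P))
def f2(p): return f([p[0],p[1],np.radians(35),p[2],40])
s=least_squares(f2,[592,46,0.],loss='soft_l1',x_scale=[1,1,.02]); print('fix35',s.x,s.cost)
t,r=model([s.x[0],s.x[1],np.radians(35),s.x[2]],P)
for a in range(4,66,4):
  k=(t>a)&(t<a+4)&(r<14); print(a,k.sum(),np.median(r[k]).round(2) if k.any() else None,end=' | ')
E
```

```text
[499.67193496  41.96574744 200.2411945 ]
foot [ 5.48787823e+02 -2.90155976e-01] [660.39578997  92.35752919] ((604.7001342773438, 45.937652587890625), (109.46943664550781, 90.28327941894531), 2.3533027172088623)
[5.91924e+02 4.52410e+01 6.14000e-01 4.40000e-02 4.00000e+01] 55.104594209336604 2688
[ 5.59480e+02 -1.37718e+02 -4.67000e-01 -1.12680e+01  4.00000e+01] 0.0 2688
[5.91924e+02 4.52410e+01 6.14000e-01 4.40000e-02 4.00000e+01] 55.10459421044544 2688
fix35 [5.91823404e+02 4.52439158e+01 4.45955516e-02] 59.043382116603674
4 77 10.04 | 8 77 10.06 | 12 83 10.04 | 16 82 9.97 | 20 89 9.91 | 24 91 9.99 | 28 93 9.85 | 32 92 9.84 | 36 291 8.72 | 40 85 6.39 | 44 67 6.38 | 48 71 6.4 | 52 80 6.56 | 56 153 5.17 | 60 92 2.86 | 64 0 None |
```

View pics/w2.png

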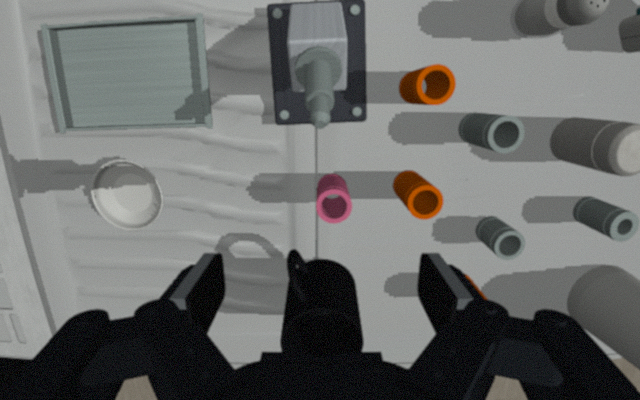

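The pin fit gives seat (591.9, 45.2), tilt 35° and yaw 0.0445. Next: the tray and dish poses, then the grasp of the tall sleeve.

```bash
python3 - <<'E'
from look import *
s=np.load('w2.npz',allow_pickle=True); w=cloud(s['d'],s['c'].item())
def box(x0,x1,y0,y1,z0,z1):
    m=(w[...,0]>x0)&(w[...,0]<x1)&(w[...,1]>y0)&(w[...,1]<y1)&(w[...,2]>z0)&(w[...,2]<z1); return w[m]
t=box(530,670,135,325,10,25); print('tray',cv2.minAreaRect(t[:,:2].astype(np.float32)))
t=box(425,525,195,295,10,25); print('dish',cv2.minEnclosingCircle(t[:,:2].astype(np.float32)))
for n,x,y,h in(('tall',545,-113,64),('short',434,-146,44),('pink',482,31,64)):
    t=box(x-25,x+25,y-25,y+25,h-4,h+4); print(n,cv2.minEnclosingCircle(t[:,:2].astype(np.float32)))
plan([545.3,-113,120],[PI,0,.0445])
plan([545.3,-113,25],[PI,0,.0445],([545.3,-113,120],[PI,0,.0445]))
E
```

```text
tray ((596.6564331054688, 229.83642578125), (103.86119842529297, 161.6371307373047), 0.8167260885238647)
dish ((477.8992919921875, 245.6368865966797), 39.396636962890625)
tall ((545.514892578125, -113.28822326660156), 16.65414047241211)
short ((433.2311706542969, -145.48236083984375), 16.82728385925293)
pink ((481.70416259765625, 32.207801818847656), 16.25499153137207)
row [0.0916, 0.3097, 0.1607, 0.0003, -0.0002, -0.0219] rows>=2.9
row [0.0, -0.0, 0.19, 0.0, 0.0, 0.0] rows>=1.5
```

move_arm --pt "0.0916 0.31 0.16 0 0 -0.0215" --pt "0.0916 0.31 0.16 0 0 -0.0215" --pt "0.0916 0.31 0.16 0 0 -0.0215" --pt "0.0916 0.31 0.16 0 0 -0.0215"

```text
time_s: 2.45
tool_pos: [544.9, -116.8, 118.6]
tool_rot: [-3.142, 0.002, 0.038]
contact_force: [-0.5, 0.8, 0.1]
opening: 0.997
finger_force: 0.0
```

```bash
python3 - <<'E'
from h import *
s=manip.get_state(); print(s['tool_pos'],s['tool_rot']); plan([545.4,-113.1,25],[PI,0,.0445])
E
```

```text
[ 544.90025865 -116.78375063  118.6404402 ] [-3.14154497e+00  1.55492882e-03  3.80542609e-02]
row [0.0016, -0.0073, 0.1873, -0.0, 0.0007, -0.0031] rows>=1.5
```

move_arm --pt "0.001 -0.006 0.1 0 0 0" --pt "0.001 -0.006 0.1 0 0 0" --pt "0.001 -0.006 0.1 0 0 0"

```text
time_s: 2.82
tool_pos: [546.3, -109.4, 71.9]
tool_rot: [3.14, -0.002, 0.044]
contact_force: [0.3, -0.7, 0.6]
opening: 1.001
finger_force: 0.0
```

```bash
python3 - <<'E'
from h import *
s=manip.get_state(); print(s['tool_pos'],s['tool_rot'],s['joint_velocities'].round(4)); plan([545.4,-113.1,25],[PI,0,.0445])
c=manip.calibration('wrist');Rm=cv2.Rodrigues(c['rvec'])[0]; print('cam',-Rm.T@c['tvec'])
im,d=manip.get_image('wrist'); s=manip.get_state(); print(s['tool_pos'],s['tool_rot']); 
im,d=manip.get_image('wrist'); s=manip.get_state(); print(s['tool_pos'],s['tool_rot']); 
E
```

```text
[ 546.25774311 -109.42860641   71.87803015] [ 3.14042142e+00 -2.28500492e-03  4.41607105e-02] [ 0.0055 -0.0123 -0.0093 -0.0002 -0.0069 -0.0005]
row [-0.0023, 0.0072, 0.0938, 0.0006, -0.0011, -0.0002] rows>=0.8
cam [ 618.24140922 -105.31978734  213.91696092]
[ 546.47005164 -109.37923201   72.07182488] [ 3.14002045e+00 -3.09621998e-03  4.43713458e-02]
[ 546.43927738 -109.29271136   71.96949821] [ 3.14002289e+00 -3.13003257e-03  4.44367860e-02]
```

move_arm --pt "-0.002 0.0074 0.094 0 -0.001 0" --pt "-0.002 0.0074 0.094 0 -0.001 0" --pt "-0.002 0.0074 0.094 0 -0.001 0" --pt "-0.002 0.0074 0.094 0 -0.001 0"

```text
time_s: 3.42
tool_pos: [545.6, -112.8, 24.6]
tool_rot: [3.14, -0.001, 0.045]
contact_force: [-0.1, -0.3, -0.1]
opening: 1.0
finger_force: 0.0
```

move_arm --pt "0 0 0 0 0 0" --pt "0 0 0 0 0 0" --pt "0 0 0 0 0 0" --pt "0 0 0 0 0 0" --pt "0 0 0 0 0 0" --claw -1 --squeeze 40

```text
time_s: 4.05
tool_pos: [544.9, -112.5, 23.2]
tool_rot: [3.142, 0.002, 0.044]
contact_force: [-0.7, 0.5, 5.0]
opening: 0.372
finger_force: 39.4
```

```bash
python3 - <<'E'
from h import *
s=manip.get_state(); print(s['time_s'],s['tool_pos'],s['tool_rot'],s['opening'],s['finger_force'])
E
```

```text
4.05 [ 544.8569236  -112.54781636   23.15146989] [3.14152220e+00 1.75524848e-03 4.44054116e-02] 0.3720797798932088 39.43042477592826
```

move_arm --pt "0 0 -0.29 0 0 0" --pt "0 0 -0.29 0 0 0" --pt "0 0 -0.29 0 0 0" --pt "0 0 -0.29 0 0 0"

```text
time_s: 4.55
tool_pos: [545.4, -112.7, 168.7]
tool_rot: [3.14, -0.0, 0.044]
contact_force: [-0.2, 0.4, -1.5]
opening: 0.371
finger_force: 40.3
```

```bash
cat >> h.py <<'E'
O=np.array([591.9,45.2,80]); A=np.array([-np.sin(np.radians(35))*np.cos(.0445),-np.sin(np.radians(35))*np.sin(.0445),np.cos(np.radians(35))])
RP=[PI,-np.radians(35),.0445]
def dev(L):
    s=manip.get_state(); v=s['tool_pos']-O; r=Rt(s['tool_rot']); e=(r.inv()*Rt(RP)).as_rotvec()
    t=v@A; lat=Rt(RP).inv().apply(v-t*A)
    print('t=%.2f'%s['time_s'],s['tool_pos'].round(1),'end at %.1f'%(t-L),'lateral tool xy',lat[:2].round(2),'rot err',e.round(4),'F tool',r.inv().apply(s['contact_force']).round(1),'op %.3f'%s['opening'],'ff %.1f'%s['finger_force'])
E
python3 - <<'E'
from h import *
s=manip.get_state(); print(s['tool_pos'],s['tool_rot'],s['opening'])
plan(O+A*(85+24),RP)
E
```

```text
[ 545.40209267 -112.70317139  168.71336283] [ 3.14045421e+00 -1.06800397e-04  4.44008470e-02] 0.3706614037060225
row [-0.0181, -0.3114, -0.0015, 0.0005, 0.2916, 0.0001] rows>=3.3
```

move_arm --pt "-0.018 -0.1 -0.08 0 0.08 0" --pt "-0.018 -0.3114 -0.04 0 0.2917 0" --pt "-0.018 -0.3114 -0.02 0 0.2917 0" --pt "-0.018 -0.3114 -0.0015 0 0.2917 0" --pt "-0.018 -0.3114 -0.0015 0 0.2917 0"

```text
time_s: 5.18
tool_pos: [526.7, 43.5, 165.6]
tool_rot: [-3.139, -0.601, 0.044]
contact_force: [0.4, -0.9, -0.9]
opening: 0.37
finger_force: 40.4
```

move_arm --pt "0 0 0 0 0 0" --pt "0 0 0 0 0 0"

```text
time_s: 5.42
tool_pos: [530.2, 41.9, 169.1]
tool_rot: [3.141, -0.609, 0.044]
contact_force: [0.3, -1.2, -0.6]
opening: 0.372
finger_force: 40.4
```

```bash
python3 - <<'E'
from look import *
dev(24)
im,d,c,w=wl('w3'); dev(24); plan(O+A*(85+24),RP); 
s=manip.get_state();r=Rt(s['tool_rot'])
# held sleeve: cloud in tool frame
q=r.inv().apply((w.reshape(-1,3)-s['tool_pos'])); z=q[:,2]
k=(abs(q[:,1])<22)&(abs(q[:,0])<25)&(z<24.5)&(z>-45); q=q[k]
for a in range(-44,28,4):
    m=(q[:,2]>=a)&(q[:,2]<a+4)
    if m.sum()>5: print(a,m.sum(),q[m].min(0)[:2].round(1),q[m].max(0)[:2].round(1))
E
```

```text
t=5.42 [530.2  41.9 169.1] end at 84.4 lateral tool xy [0.52 0.6 ] rot err [ 0.0007  0.0018 -0.0005] F tool [-0.1  1.2  0.7] op 0.372 ff 40.4
t=5.47 [530.1  41.9 169.1] end at 84.5 lateral tool xy [0.37 0.51] rot err [ 0.0006  0.0017 -0.0005] F tool [-0.4 -0.1  0.6] op 0.364 ff 40.4
row [-0.0008, -0.001, -0.001, 0.0003, 0.0008, -0.0002] rows>=0.0
-44 1707 [-15.9 -21.9] [16.3 21.7]
-40 2738 [-16.6 -21.8] [16.6 21.9]
-36 960 [-12.5 -22. ] [16.3 21.8]
-32 1100 [-12.3 -22. ] [16.4 21.6]
-28 891 [-12.8 -22. ] [16.3 21.7]
-24 783 [-12.1 -22. ] [16.4 21.7]
-20 684 [-12.5 -22. ] [16.3 21.8]
-16 600 [-12. -22.] [16.2 21.7]
-12 531 [-12.2 -22. ] [16.3 21.6]
-8 468 [-12.1 -21.9] [16.3 21.6]
-4 277 [-12.2 -21.7] [16.3 20.8]
0 184 [  3.3 -15.8] [16.3 14.8]
4 165 [  4.2 -15.5] [16.2 14.7]
8 159 [  3.8 -15.3] [16.3 14.9]
12 98 [  3.6 -15.6] [16.3 14.7]
16 187 [  3.4 -15.6] [16.2 14.8]
20 123 [  4.4 -15.3] [16.2 14.3]
24 6 [ 11.2 -11.6] [15.6  0.1]
```

View pics/w3.png

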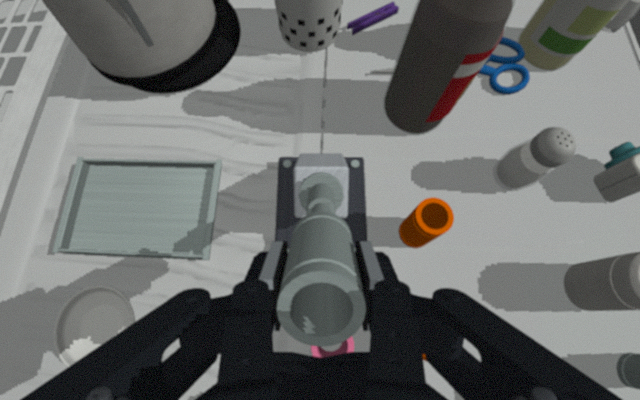

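The picture shows the sleeve held in line with the pin below it (step at about (322,205)). I'll correct 0.7 mm in tool x and descend to just above the step.

move_arm --pt "-0.0014 0 0.02 0 0.001 0" --pt "-0.0014 0 0.045 0 0.001 0" --pt "-0.0014 0 0.07 0 0.001 0" --pt "-0.0014 0 0.083 0 0.001 0" --pt "-0.0014 0 0.083 0 0.001 0"

```text
time_s: 6.1
tool_pos: [552.4, 43.7, 133.5]
tool_rot: [-3.141, -0.61, 0.044]
contact_force: [0.2, 0.5, -0.8]
opening: 0.369
finger_force: 40.4
```

move_arm --pt "0 0 0.004 0 0 0" --pt "0 0 0.008 0 0 0" --pt "0 0 0.012 0 0 0" --pt "0 0 0.012 0 0 0"

```text
time_s: 6.6
tool_pos: [555.8, 43.7, 129.2]
tool_rot: [3.142, -0.611, 0.044]
contact_force: [0.3, 0.2, -0.6]
opening: 0.369
finger_force: 40.4
```

```bash
python3 -c "
from h import *
dev(24)"
```

```text
t=6.60 [555.8  43.7 129.2] end at 37.1 lateral tool xy [-1.36 -0.15] rot err [ 0.0001 -0.0001 -0.0001] F tool [-0.1 -0.2  0.6] op 0.369 ff 40.4
```

move_arm --pt "0.0014 0 0.01 0 0 0" --pt "0.0014 0 0.02 0 0 0" --pt "0.0014 0 0.03 0 0 0" --pt "0.0014 0 0.04 0 0 0" --pt "0.0014 0 0.04 0 0 0"

```text
time_s: 7.22
tool_pos: [567.8, 44.3, 112.8]
tool_rot: [-3.141, -0.61, 0.044]
contact_force: [-0.1, -1.0, -1.1]
opening: 0.366
finger_force: 40.4
```

```bash
python3 -c "
from h import *
dev(24)"
```

```text
t=7.22 [567.8  44.3 112.8] end at 16.7 lateral tool xy [-0.88 -0.2 ] rot err [-0.0001  0.0006 -0.0001] F tool [-0.7  1.   0.8] op 0.366 ff 40.4
```

move_arm --pt "0.0006 0 0.01 0 0 0" --pt "0.0006 0 0.02 0 0 0" --pt "0.0006 0 0.027 0 0 0" --pt "0.0006 0 0.03 0 0 0" --pt "0.0006 0 0.03 0 0 0"

```text
time_s: 7.85
tool_pos: [576.6, 44.7, 101.1]
tool_rot: [-3.142, -0.611, 0.044]
contact_force: [0.1, -0.3, -1.8]
opening: 0.373
finger_force: 40.4
```

```bash
python3 -c "
from h import *
dev(24)"
```

```text
t=7.85 [576.6  44.7 101.1] end at 2.0 lateral tool xy [-0.41 -0.19] rot err [-0.      0.0001 -0.0001] F tool [-0.9  0.3  1.5] op 0.373 ff 40.4
```

move_arm --pt "0 0 0.0015 0 0 0" --pt "0 0 0.003 0 0 0" --pt "0 0 0.003 0 0 0"

```text
time_s: 8.22
tool_pos: [577.5, 44.7, 99.9]
tool_rot: [-3.142, -0.611, 0.044]
contact_force: [0.9, 0.4, -1.2]
opening: 0.368
finger_force: 40.4
```

```bash
python3 -c "
from h import *
dev(24)"
```

```text
t=8.22 [577.5  44.7  99.9] end at 0.6 lateral tool xy [-0.36 -0.16] rot err [ 0.0001 -0.0001 -0.0001] F tool [ 0.  -0.4  1.5] op 0.368 ff 40.4
```

move_arm --pt "0 0 0.0015 0 0 0" --pt "0 0 0.003 0 0 0" --pt "0 0 0.003 0 0 0" --pt "0 0 0.003 0 0 0"

```text
time_s: 8.72
tool_pos: [578.3, 44.8, 98.7]
tool_rot: [-3.142, -0.611, 0.044]
contact_force: [-0.2, -0.6, -1.5]
opening: 0.368
finger_force: 40.4
```

```bash
python3 -c "
from h import *
dev(24)
T=np.array([596.7,229.5,0])
P=O+A*(85+24); plan(P,RP)
G=T+[12,33,24+3+60]; plan(G+[0,0,60],[PI,0,.02],(P,RP))
"
```

```text
t=8.72 [578.3  44.8  98.7] end at -0.9 lateral tool xy [-0.38 -0.16] rot err [ 0.     -0.     -0.0002] F tool [-1.1  0.6  1.1] op 0.368 ff 40.4
row [0.0008, 0.0003, -0.1718, 0.0, -0.0, -0.0001] rows>=1.4
row [0.1202, -0.4327, 0.1386, -0.0036, -0.2917, 0.0113] rows>=3.8
```

move_arm --pt "0 0 0.0015 0 0 0" --pt "0 0 0.003 0 0 0" --pt "0 0 0.003 0 0 0" --pt "0 0 0.003 0 0 0"

```text
time_s: 9.22
tool_pos: [578.6, 44.8, 98.5]
tool_rot: [3.141, -0.612, 0.045]
contact_force: [-13.6, -1.9, 14.6]
opening: 0.367
finger_force: 41.9
```

```bash
python3 -c "
from h import *
dev(24)
P=O+A*(85+24); plan(P,RP)
"
```

```text
t=9.22 [578.6  44.8  98.5] end at -1.2 lateral tool xy [-0.27 -0.19] rot err [ 0.0003 -0.0012  0.0002] F tool [ -2.8   1.3 -19.8] op 0.367 ff 41.9
row [0.0007, 0.0004, -0.1724, 0.0002, -0.0006, 0.0001] rows>=1.4
```

Fully home (20 N contact). I'll withdraw and take it to the tray.

move_arm --pt "0 0 -0.05 0 0 0" --pt "0 0 -0.172 0 0 0" --pt "0 0 -0.172 0 0 0" --pt "0 0 -0.172 0 0 0"

```text
time_s: 9.72
tool_pos: [530.0, 42.6, 167.7]
tool_rot: [-3.142, -0.611, 0.044]
contact_force: [0.4, -0.4, -1.8]
opening: 0.371
finger_force: 40.6
```

move_arm --pt "0 -0.12 -0.02 0 0 0" --pt "0.12 -0.433 0.1386 -0.0036 -0.2917 0.0113" --pt "0.12 -0.433 0.1386 -0.0036 -0.2917 0.0113" --pt "0.12 -0.433 0.1386 -0.0036 -0.2917 0.0113" --pt "0.12 -0.433 0.1386 -0.0036 -0.2917 0.0113"

```text
time_s: 10.35
tool_pos: [610.2, 265.8, 142.1]
tool_rot: [3.141, 0.007, 0.023]
contact_force: [-0.9, -0.5, -1.1]
opening: 0.368
finger_force: 40.6
```

move_arm --pt "0 0 0 0 0 0" --pt "0 0 0 0 0 0"

```text
time_s: 10.6
tool_pos: [608.9, 262.6, 143.9]
tool_rot: [3.141, 0.002, 0.02]
contact_force: [0.4, -0.7, -1.2]
opening: 0.372
finger_force: 40.6
```

```bash
python3 -c "
from h import *
dev(24)
G=np.array([596.7+12,229.5+33,26.5+3]); 
plan(G,[PI,0,.02])
"
```

```text
t=10.60 [608.9 262.6 143.9] end at 13.1 lateral tool xy [  58.44 -216.4 ] rot err [ 0.0078  0.6126 -0.0236] F tool [0.4 0.7 1.2] op 0.372 ff 40.6
row [0.0001, 0.0, 0.2288, 0.0002, 0.0008, 0.0] rows>=1.8
```

move_arm --pt "0 0 0.11 0 0 0" --pt "0 0 0.2 0 0.001 0" --pt "0 0 0.226 0 0.001 0" --pt "0 0 0.23 0 0.001 0" --pt "0 0 0.23 0 0.001 0"

```text
time_s: 11.22
tool_pos: [610.1, 262.9, 32.6]
tool_rot: [-3.141, -0.005, 0.02]
contact_force: [0.4, -0.7, 0.5]
opening: 0.37
finger_force: 40.6
```

```bash
python3 -c "
from h import *
dev(24); print(manip.get_state()['contact_force'],manip.get_state()['tool_rot'])"
```

```text
t=11.22 [610.1 262.9  32.6] end at -78.8 lateral tool xy [  -4.38 -216.68] rot err [ 0.007   0.6054 -0.0241] F tool [ 0.4  0.7 -0.5] op 0.370 ff 40.6
[ 0.43728211 -0.67035691  0.46814012] [-3.14092776 -0.0053789   0.01976967]
```

move_arm --pt "0 0 0.002 0 0 0" --pt "0 0 0.004 0 0 0" --pt "0 0 0.004 0 0 0" --pt "0 0 0.004 0 0 0"

```text
time_s: 11.72
tool_pos: [609.2, 262.9, 28.7]
tool_rot: [3.142, -0.002, 0.02]
contact_force: [0.1, 0.3, -1.0]
opening: 0.368
finger_force: 40.6
```

```bash
python3 -c "
from h import *
dev(24); print(manip.get_state()['contact_force'],manip.get_state()['tool_rot'])"
```

```text
t=11.72 [609.2 262.9  28.7] end at -81.5 lateral tool xy [  -7.38 -216.69] rot err [ 0.0076  0.6086 -0.0237] F tool [ 0.1 -0.3  1. ] op 0.368 ff 40.6
[ 0.11144673  0.30477308 -1.00686886] [ 3.14154374e+00 -2.21214368e-03  2.00080059e-02]
```

move_arm --pt "0 0 0.003 0 0 0" --pt "0 0 0.005 0 0.0005 0" --pt "0 0 0.006 0 0.001 0" --pt "0 0 0.006 0 0.001 0" --pt "0 0 0.006 0 0.001 0"

```text
time_s: 12.35
tool_pos: [609.2, 262.8, 26.2]
tool_rot: [3.142, -0.005, 0.02]
contact_force: [-1.7, -1.3, 4.8]
opening: 0.372
finger_force: 41.2
```

```bash
python3 -c "
from h import *
dev(24); print(manip.get_state()['contact_force'],manip.get_state()['tool_rot'])"
```

```text
t=12.35 [609.2 262.8  26.2] end at -83.6 lateral tool xy [  -8.78 -216.62] rot err [ 0.0076  0.6062 -0.0238] F tool [-1.7  1.3 -4.8] op 0.372 ff 41.2
[-1.72399612 -1.30187225  4.7819987 ] [ 3.1415349  -0.00464329  0.01989564]
```

move_arm --pt "0 0 0 0 0 0" --pt "0 0 0 0 0 0" --pt "0 0 0 0 0 0" --claw 0.1

```text
time_s: 12.72
tool_pos: [609.1, 262.8, 25.4]
tool_rot: [3.141, -0.004, 0.02]
contact_force: [0.3, -1.1, -0.4]
opening: 0.553
finger_force: 0.0
```

move_arm --pt "0 0 -0.05 0 0 0" --pt "0 0 -0.15 0 0 0" --pt "0 0 -0.34 0 0 0" --pt "0 0 -0.34 0 0 0" --pt "0 0 -0.34 0 0 0"

```text
time_s: 13.35
tool_pos: [609.3, 263.1, 198.5]
tool_rot: [-3.14, -0.01, 0.02]
contact_force: [0.6, 0.3, -0.4]
opening: 0.554
finger_force: 0.0
```

```bash
python3 - <<'E'
from look import *
im,d,c,w=wl('w4')
# tall in tray: top rim
m=(abs(w[...,2]-67)<6)&(abs(w[...,0]-609)<40)&(abs(w[...,1]-262)<40)
print('tall rim',m.sum(),cv2.minEnclosingCircle(w[m][:,:2].astype(np.float32)) if m.any() else 0, np.nanmedian(w[m][:,2]))
s=manip.get_state(); print(s['tool_pos'],s['opening'])
plan([456.7,-258,140],[PI,0,.0445])
E
```

```text
tall rim 595 ((609.6710205078125, 263.5064697265625), 16.134689331054688) 66.07494236111903
[608.51818534 262.87439071 196.10004751] 0.5493280339534948
row [-0.325, 1.0355, 0.1101, -0.0001, -0.0027, -0.0117] rows>=8.7
```

move_arm --pt "-0.2 0.6 0 0 0 0" --pt "-0.2 0.6 0 0 0 0" --pt "-0.2 0.6 0 0 0 0" --pt "-0.2 0.6 0 0 0 0" --pt "-0.2 0.6 0 0 0 0"

```text
time_s: 14.02
tool_pos: [514.1, -37.1, 193.6]
tool_rot: [-3.141, -0.001, 0.02]
contact_force: [0.4, -1.8, -0.3]
opening: 0.551
finger_force: 0.0
```

move_arm --pt "-0.12 0.42 0.05 0 0 -0.0117" --pt "-0.12 0.42 0.05 0 0 -0.0117" --pt "-0.12 0.42 0.05 0 0 -0.0117" --pt "-0.12 0.42 0.05 0 0 -0.0117" --pt "-0.12 0.42 0.05 0 0 -0.0117" --claw 1

```text
time_s: 14.65
tool_pos: [458.6, -248.1, 168.0]
tool_rot: [-3.139, -0.001, 0.041]
contact_force: [0.6, 0.2, -0.3]
opening: 1.002
finger_force: 0.0
```

```bash
python3 - <<'E'
from look import *
im,d,c,w=wl('w5')
m=(abs(w[...,2]-54)<5)&(abs(w[...,0]-457)<30)&(abs(w[...,1]+258)<30)
print('mid rim',m.sum(),cv2.minEnclosingCircle(w[m][:,:2].astype(np.float32)))
m=(abs(w[...,2]-44)<5)&(abs(w[...,0]-433)<30)&(abs(w[...,1]+145)<30)
print('short rim',m.sum(),cv2.minEnclosingCircle(w[m][:,:2].astype(np.float32)))
s=manip.get_state(); print(s['tool_pos'],s['tool_rot'],s['opening'])
plan([456.7,-258,80],[PI,0,.0445])
E
```

```text
mid rim 920 ((456.3857116699219, -257.54913330078125), 16.202308654785156)
short rim 640 ((433.5873718261719, -146.25315856933594), 16.25164222717285)
[ 459.0880844  -246.82814232  168.42805404] [-3.13938553e+00 -1.98825928e-03  4.25754663e-02] 1.0004077285333222
row [-0.0061, 0.0225, 0.1768, -0.0011, -0.001, -0.0009] rows>=1.4
```

move_arm --pt "-0.006 0.022 0.1 -0.001 -0.001 0" --pt "-0.006 0.022 0.18 -0.001 -0.001 0" --pt "-0.006 0.022 0.18 -0.001 -0.001 0" --pt "-0.006 0.022 0.18 -0.001 -0.001 0" --pt "-0.006 0.022 0.18 -0.001 -0.001 0"

```text
time_s: 15.32
tool_pos: [458.5, -257.9, 81.6]
tool_rot: [3.137, -0.004, 0.045]
contact_force: [0.1, 0.6, -0.2]
opening: 1.0
finger_force: 0.0
```

```bash
python3 - <<'E'
from h import *
s=manip.get_state(); print(s['tool_pos'],s['tool_rot']); plan([456.5,-257.7,17.5],[PI,0,.0445])
E
```

```text
[ 458.45459739 -257.94175008   81.56145092] [ 3.13726733 -0.0041574   0.0450818 ]
row [-0.0044, -0.0012, 0.1281, 0.0021, -0.002, 0.0003] rows>=1.0
```

move_arm --pt "-0.003 -0.0006 0.1 0.0015 -0.0015 0" --pt "-0.003 -0.0006 0.128 0.0015 -0.0015 0" --pt "-0.003 -0.0006 0.128 0.0015 -0.0015 0" --pt "-0.003 -0.0006 0.128 0.0015 -0.0015 0" --pt "-0.003 -0.0006 0.128 0.0015 -0.0015 0"

```text
time_s: 15.95
tool_pos: [456.8, -258.1, 17.1]
tool_rot: [3.141, -0.0, 0.045]
contact_force: [-1.4, 0.5, -0.3]
opening: 0.998
finger_force: 0.0
```

```bash
python3 - <<'E'
from h import *
s=manip.get_state(); print(s['tool_pos'],s['tool_rot'],s['contact_force']); plan([456.5,-257.7,17.5],[PI,0,.0445])
E
```

```text
[ 456.83247729 -258.08934018   17.09445694] [ 3.14097038e+00 -4.32675644e-04  4.45370781e-02] [-1.36671387  0.52028764 -0.34655184]
row [-0.0006, -0.0008, -0.0008, 0.0003, -0.0002, 0.0] rows>=0.0
```

move_arm --pt "0 0 0 0 0 0" --pt "0 0 0 0 0 0" --pt "0 0 0 0 0 0" --pt "0 0 0 0 0 0" --pt "0 0 0 0 0 0" --claw -1

```text
time_s: 16.58
tool_pos: [456.4, -257.7, 16.2]
tool_rot: [-3.141, 0.001, 0.044]
contact_force: [-0.5, 1.0, 5.1]
opening: 0.371
finger_force: 39.6
```

move_arm --pt "0 0 -0.1 0 0 0" --pt "0 0 -0.3 0 0 0" --pt "0 0 -0.3 0 0 0" --pt "0 0 -0.3 0 0 0" --pt "0 0 -0.3 0 0 0"

```text
time_s: 17.2
tool_pos: [456.0, -257.4, 164.7]
tool_rot: [-3.139, 0.003, 0.044]
contact_force: [-0.1, 0.7, -1.4]
opening: 0.367
finger_force: 40.2
```

```bash
python3 - <<'E'
from h import *
s=manip.get_state(); print(s['tool_pos'],s['tool_rot'],s['contact_force'],s['opening']); plan(O+A*(85+16),RP)
E
```

```text
[ 456.01315494 -257.41515814  164.68888893] [-3.13913232e+00  2.65879579e-03  4.44434825e-02] [-0.12103733  0.66544952 -1.42717924] 0.3667195198820939
row [0.1825, -0.5925, 0.0049, -0.0011, 0.2929, -0.0004] rows>=5.0
```

move_arm --pt "0.18 -0.59 -0.03 0 0.1 0" --pt "0.18 -0.59 -0.03 0 0.2 0" --pt "0.18 -0.59 -0.02 0 0.292 0" --pt "0.182 -0.592 -0.01 0 0.292 0" --pt "0.182 -0.592 0 0 0.292 0"

```text
time_s: 17.82
tool_pos: [533.2, 43.6, 164.4]
tool_rot: [-3.139, -0.608, 0.042]
contact_force: [0.5, -1.8, -0.9]
opening: 0.373
finger_force: 40.3
```

move_arm --pt "0 0 0 0 0 0" --pt "0 0 0 0 0 0"

```text
time_s: 18.08
tool_pos: [533.7, 42.0, 164.8]
tool_rot: [-3.14, -0.608, 0.045]
contact_force: [-0.1, -1.3, -1.5]
opening: 0.368
finger_force: 40.4
```

```bash
cat > held.py <<'E'
from look import *
L=float(sys.argv[1])
im,d,c,w=wl(sys.argv[2]); dev(L); plan(O+A*(float(sys.argv[3])+L),RP)
s=manip.get_state();r=Rt(s['tool_rot'])
q=r.inv().apply((w.reshape(-1,3)-s['tool_pos'])); z=q[:,2]
for a in range(0,int(L)+12,2):
    m=(abs(q[:,1])<20)&(abs(q[:,0])<25)&(z>=a)&(z<a+2)
    if m.sum()>5: print(a,m.sum(),q[m].min(0)[:2].round(1),q[m].max(0)[:2].round(1))
E
python3 held.py 16 w6 85
```

```text
t=18.12 [533.9  41.1 165.1] end at 87.1 lateral tool xy [1.25 1.49] rot err [-0.0003  0.0023 -0.0013] F tool [ 0.3 -0.3  0.5] op 0.374 ff 40.4
row [-0.0025, -0.003, 0.0041, -0.0001, 0.0011, -0.0006] rows>=0.0
0 99 [  3.5 -16.5] [15.5 13.2]
2 86 [  4.5 -16.2] [15.4 12.3]
4 91 [  1.9 -17. ] [15.2 13.6]
6 67 [  2.9 -16.7] [15.3 13.7]
8 51 [  4.5 -15.9] [15.1 13.4]
10 135 [  3.3 -16.5] [15.3 13.5]
12 79 [  2.6 -16.7] [15.6 13.8]
14 66 [  4.4 -15.7] [15.1 13.3]
16 46 [  3.  -16.6] [15.2 13.5]
```

move_arm --pt "-0.001 0 0.02 0 0.001 0" --pt "-0.001 0 0.04 0 0.001 0" --pt "-0.001 0 0.06 0 0.001 0" --pt "-0.001 0 0.07 0 0.001 0" --pt "-0.001 0 0.07 0 0.001 0"

```text
time_s: 18.75
tool_pos: [554.0, 42.8, 136.7]
tool_rot: [-3.14, -0.612, 0.044]
contact_force: [0.1, -1.0, -1.3]
opening: 0.372
finger_force: 40.4
```

```bash
python3 held.py 16 w7 41
```

```text
t=18.80 [553.9  42.8 137. ] end at 52.5 lateral tool xy [1.52 0.69] rot err [-0.0008 -0.0014 -0.0005] F tool [-0.3  0.4  0.4] op 0.375 ff 40.4
row [-0.0031, -0.0014, 0.0231, -0.0004, -0.0007, -0.0003] rows>=0.2
0 101 [  3.7 -15.5] [15.6 14.5]
2 82 [  5.8 -14.8] [15.4 13.8]
4 92 [  2.4 -15.9] [15.3 14.4]
6 69 [  3.5 -15.6] [15.4 14. ]
8 34 [  3.2 -12.3] [14.8 14.7]
10 134 [  3.8 -15.5] [15.5 14.4]
12 86 [  3.6 -15.1] [15.4 14.7]
14 79 [  2.3 -15.9] [15.3 13.2]
16 41 [  3.8 -15.5] [15.4 14. ]
```

move_arm --pt "-0.0016 0 0.005 0 0 0" --pt "-0.0016 0 0.01 0 0 0" --pt "-0.0016 0 0.015 0 0 0" --pt "-0.0016 0 0.02 0 0 0" --pt "-0.0016 0 0.02 0 0 0"

```text
time_s: 19.42
tool_pos: [559.0, 43.1, 128.3]
tool_rot: [-3.14, -0.612, 0.044]
contact_force: [0.4, -0.5, -1.0]
opening: 0.37
finger_force: 40.4
```

move_arm --pt "0 0 0.001 0 0 0" --pt "0 0 0.002 0 0 0" --pt "0 0 0.003 0 0 0" --pt "0 0 0.003 0 0 0"

```text
time_s: 19.92
tool_pos: [559.9, 43.1, 127.3]
tool_rot: [-3.141, -0.613, 0.044]
contact_force: [-0.2, 0.1, -1.1]
opening: 0.372
finger_force: 40.4
```

```bash
python3 -c "
from h import *
dev(16)"
```

```text
t=19.93 [559.9  43.1 127.3] end at 41.1 lateral tool xy [0.81 0.72] rot err [-0.0007 -0.0017 -0.0006] F tool [-0.8 -0.1  0.8] op 0.372 ff 40.4
```

move_arm --pt "0 0 0.001 0 0 0" --pt "0 0 0.002 0 0 0" --pt "0 0 0.003 0 0 0" --pt "0 0 0.004 0 0 0" --pt "0 0 0.004 0 0 0"

```text
time_s: 20.55
tool_pos: [560.9, 43.1, 126.1]
tool_rot: [-3.141, -0.613, 0.044]
contact_force: [-5.5, -0.8, 5.3]
opening: 0.368
finger_force: 41.2
```

```bash
python3 -c "
from h import *
dev(16)"
```

```text
t=20.55 [560.9  43.1 126.1] end at 39.6 lateral tool xy [0.94 0.69] rot err [-0.0005 -0.0023 -0.0004] F tool [-1.4  0.5 -7.5] op 0.368 ff 41.2
```

It rests on the step, so it goes to the dish. I'll hold briefly, withdraw and carry it over.

move_arm --pt "0 0 0 0 0 0" --pt "0 0 0 0 0 0" --pt "0 0 -0.03 0 0 0" --pt "0 0 -0.11 0 0 0" --pt "0 0 -0.11 0 0 0"

```text
time_s: 21.18
tool_pos: [529.0, 41.6, 173.0]
tool_rot: [3.141, -0.616, 0.044]
contact_force: [0.2, -0.3, -1.4]
opening: 0.368
finger_force: 40.4
```

```bash
python3 -c "
from h import *
dev(16); plan([478,245.6,110],[PI,0,.02])"
```

```text
t=21.18 [529.   41.6 173. ] end at 96.3 lateral tool xy [1.74 0.77] rot err [ 0.0004 -0.0056 -0.    ] F tool [-0.7  0.3  1.3] op 0.368 ff 40.4
row [-0.1412, -0.4121, 0.0543, -0.0034, -0.2943, 0.0113] rows>=3.5
```

move_arm --pt "-0.03 -0.12 -0.01 0 0 0" --pt "-0.141 -0.412 0.054 -0.0034 -0.2943 0.0113" --pt "-0.141 -0.412 0.054 -0.0034 -0.2943 0.0113" --pt "-0.141 -0.412 0.054 -0.0034 -0.2943 0.0113" --pt "-0.141 -0.412 0.054 -0.0034 -0.2943 0.0113"

```text
time_s: 21.8
tool_pos: [477.7, 248.5, 106.3]
tool_rot: [-3.14, 0.009, 0.024]
contact_force: [0.9, -1.2, -0.6]
opening: 0.37
finger_force: 40.5
```

move_arm --pt "0 0 0 0 0 0" --pt "0 0 0 0 0 0"

```text
time_s: 22.05
tool_pos: [477.9, 245.3, 107.8]
tool_rot: [-3.14, 0.003, 0.02]
contact_force: [-0.6, -0.6, -1.6]
opening: 0.371
finger_force: 40.5
```

```bash
python3 -c "
from h import *
dev(16);plan([478,245.6,28],[PI,0,.02])"
```

```text
t=22.05 [477.9 245.3 107.8] end at 67.0 lateral tool xy [ -70.05 -204.93] rot err [ 0.0065  0.6139 -0.0245] F tool [-0.6  0.6  1.6] op 0.371 ff 40.5
row [0.0007, -0.0005, 0.1597, -0.0005, 0.0015, -0.0002] rows>=1.3
```

move_arm --pt "0 0 0.09 0 0.0015 0" --pt "0 0 0.145 0 0.0015 0" --pt "0 0 0.157 0 0.0015 0" --pt "0 0 0.159 0 0.0015 0" --pt "0 0 0.16 0 0.0015 0"

```text
time_s: 22.68
tool_pos: [478.4, 245.8, 29.4]
tool_rot: [-3.14, -0.002, 0.02]
contact_force: [-0.4, 0.2, -1.1]
opening: 0.374
finger_force: 40.5
```

move_arm --pt "0 0 0.001 0 0 0" --pt "0 0 0.002 0 0 0" --pt "0 0 0.003 0 0 0" --pt "0 0 0.003 0 0 0"

```text
time_s: 23.18
tool_pos: [477.8, 245.8, 26.7]
tool_rot: [-3.14, 0.001, 0.02]
contact_force: [0.1, -0.5, -1.4]
opening: 0.368
finger_force: 40.5
```

```bash
python3 -c "
from h import *
dev(16)"
```

```text
t=23.18 [477.8 245.8  26.7] end at 0.6 lateral tool xy [-116.62 -205.44] rot err [ 0.0063  0.6115 -0.0239] F tool [0.1 0.5 1.4] op 0.368 ff 40.5
```

move_arm --pt "0 0 0.001 0 0 0" --pt "0 0 0.002 0 0 0" --pt "0 0 0.003 0 0 0" --pt "0 0 0.003 0 0 0"

```text
time_s: 23.68
tool_pos: [477.8, 245.8, 25.2]
tool_rot: [-3.14, 0.001, 0.02]
contact_force: [0.1, -0.1, -1.0]
opening: 0.372
finger_force: 40.5
```

```bash
python3 -c "
from h import *
dev(16)"
```

```text
t=23.68 [477.8 245.8  25.2] end at -0.7 lateral tool xy [-117.48 -205.44] rot err [ 0.0063  0.6116 -0.024 ] F tool [0.1 0.1 1. ] op 0.372 ff 40.5
```

Probably less than 1 mm from contact. One more nudge, then release and lift.

move_arm --pt "0 0 0.001 0 0 0" --pt "0 0 0.002 0 0 0" --pt "0 0 0.002 0 0 0"

```text
time_s: 24.05
tool_pos: [478.0, 245.8, 24.7]
tool_rot: [-3.14, -0.0, 0.02]
contact_force: [-1.6, -0.1, 4.9]
opening: 0.374
finger_force: 41.1
```

move_arm --pt "0 0 0 0 0 0" --pt "0 0 0 0 0 0" --pt "0 0 0 0 0 0" --claw 0.2

```text
time_s: 24.42
tool_pos: [477.8, 245.7, 24.1]
tool_rot: [-3.14, 0.001, 0.02]
contact_force: [0.3, 1.4, -0.8]
opening: 0.599
finger_force: 0.0
```

move_arm --pt "0 0 -0.05 0 0 0" --pt "0 0 -0.15 0 0 0" --pt "0 0 -0.34 0 0 0" --pt "0 0 -0.34 0 0 0" --pt "0 0 -0.34 0 0 0"

```text
time_s: 25.05
tool_pos: [478.8, 245.8, 196.5]
tool_rot: [-3.139, -0.004, 0.02]
contact_force: [-0.0, 0.9, -0.1]
opening: 0.602
finger_force: 0.0
```

```bash
python3 - <<'E'
from look import *
im,d,c,w=wl('w8')
m=(abs(w[...,2]-64)<6)&(abs(w[...,0]-478)<40)&(abs(w[...,1]-245)<40)
print('mid rim',m.sum(),cv2.minEnclosingCircle(w[m][:,:2].astype(np.float32)) if m.any() else 0, np.nanmedian(w[m][:,2]))
m=(abs(w[...,2]-19)<4)&(abs(w[...,0]-478)<60)&(abs(w[...,1]-245)<60)
print('dish',cv2.minEnclosingCircle(w[m][:,:2].astype(np.float32)))
plan([433.5,-145.9,170],[PI,0,.0445])
E
```

```text
mid rim 800 ((477.8085021972656, 246.26785278320312), 16.116090774536133) 61.93491764975462
dish ((477.8078918457031, 246.3418731689453), 38.91353988647461)
row [-0.1047, 0.7811, 0.0479, -0.0007, -0.0003, -0.0116] rows>=6.3
```

The middle sleeve stands centred in the dish. On to the short one.

move_arm --pt "-0.105 0.6 0 0 0 0" --pt "-0.105 0.6 0 0 0 0" --pt "-0.105 0.6 0 0 0 0" --pt "-0.105 0.6 0 0 0 0" --pt "-0.105 0.6 0 0 0 0" --claw 1

```text
time_s: 25.72
tool_pos: [430.3, -57.2, 192.5]
tool_rot: [-3.139, 0.003, 0.02]
contact_force: [0.9, 0.6, -0.0]
opening: 0.995
finger_force: 0.0
```

move_arm --pt "0 0.181 0.1 0 0 -0.0116" --pt "0 0.181 0.2 0 0 -0.0116" --pt "0 0.181 0.22 0 0 -0.0116" --pt "0 0.181 0.22 0 0 -0.0116" --pt "0 0.181 0.22 0 0 -0.0116"

```text
time_s: 26.35
tool_pos: [433.3, -145.4, 84.2]
tool_rot: [-3.14, 0.001, 0.045]
contact_force: [0.6, -0.4, 0.1]
opening: 0.997
finger_force: 0.0
```

```bash
python3 - <<'E'
from h import *
s=manip.get_state(); print(s['tool_pos'],s['tool_rot'],s['opening']); plan([433.5,-145.9,9],[PI,0,.0445])
E
```

```text
[ 433.32489867 -145.42389162   84.16349376] [-3.14040642e+00  6.33086120e-04  4.48679516e-02] 0.996554863292387
row [0.0004, 0.0011, 0.1503, -0.0006, 0.0003, 0.0002] rows>=1.2
```

move_arm --pt "0 0.001 0.08 0 0 0" --pt "0 0.001 0.13 0 0 0" --pt "0 0.001 0.147 0 0 0" --pt "0 0.001 0.148 0 0 0" --pt "0 0.001 0.148 0 0 0"

```text
time_s: 26.98
tool_pos: [433.8, -146.4, 10.8]
tool_rot: [3.142, -0.001, 0.045]
contact_force: [-0.1, -0.7, 0.4]
opening: 1.001
finger_force: 0.0
```

move_arm --pt "0 0 0 0 0 0" --pt "0 0 0 0 0 0" --pt "0 0 0 0 0 0" --pt "0 0 0 0 0 0" --pt "0 0 0 0 0 0" --claw -1

```text
time_s: 27.6
tool_pos: [433.3, -146.2, 10.0]
tool_rot: [-3.141, 0.0, 0.044]
contact_force: [-0.7, 0.3, 4.8]
opening: 0.355
finger_force: 39.3
```

move_arm --pt "0 0 -0.1 0 0 0" --pt "0 0 -0.3 0 0 0" --pt "0 0 -0.3 0 0 0" --pt "0 0 -0.3 0 0 0" --pt "0 0 -0.3 0 0 0"

```text
time_s: 28.22
tool_pos: [432.7, -146.0, 158.7]
tool_rot: [-3.139, 0.002, 0.044]
contact_force: [-0.3, 0.5, -2.3]
opening: 0.356
finger_force: 40.3
```

```bash
python3 - <<'E'
from h import *
s=manip.get_state(); print(s['tool_pos'],s['tool_rot'],s['contact_force'],s['opening']); plan(O+A*(85+9),RP)
E
```

```text
[ 432.74359316 -146.03687673  158.70419982] [-3.13920287e+00  2.36327577e-03  4.43331224e-02] [-0.34404987  0.49294918 -2.25983448] 0.3562460807217786
row [0.2271, -0.368, 0.0038, -0.0011, 0.2928, -0.0004] rows>=3.5
```

move_arm --pt "0.1 -0.16 -0.03 0 0.09 0" --pt "0.2 -0.32 -0.03 0 0.18 0" --pt "0.227 -0.368 -0.02 0 0.292 0" --pt "0.227 -0.368 0 0 0.292 0" --pt "0.227 -0.368 0 0 0.292 0"

```text
time_s: 28.85
tool_pos: [537.1, 44.3, 157.0]
tool_rot: [-3.138, -0.605, 0.045]
contact_force: [-0.7, -0.2, -1.5]
opening: 0.354
finger_force: 40.4
```

move_arm --pt "0 0 0 0 0 0" --pt "0 0 0 0 0 0"

```text
time_s: 29.1
tool_pos: [538.6, 41.5, 159.9]
tool_rot: [-3.14, -0.611, 0.042]
contact_force: [-0.2, -0.3, -1.0]
opening: 0.356
finger_force: 40.4
```

```bash
python3 held.py 10 w9 85
```

```text
t=29.15 [538.6  41.5 160. ] end at 86.2 lateral tool xy [2.19 1.3 ] rot err [ 0.      0.     -0.0019] F tool [-0.2 -0.6  1.9] op 0.352 ff 40.4
row [-0.0044, -0.0026, 0.0024, 0.0, 0.0, -0.0009] rows>=0.0
0 119 [-12.5 -15.5] [15.7 14.4]
2 126 [-12.6 -13.9] [16.1 13.8]
4 163 [-12.4 -15.5] [15.8 14.4]
6 89 [-12.4 -15.7] [15.9 14.7]
8 90 [-12.4 -15.3] [15.9 14.9]
10 32 [  4.4 -14.9] [15.6 14.4]
```

View pics/w9.png

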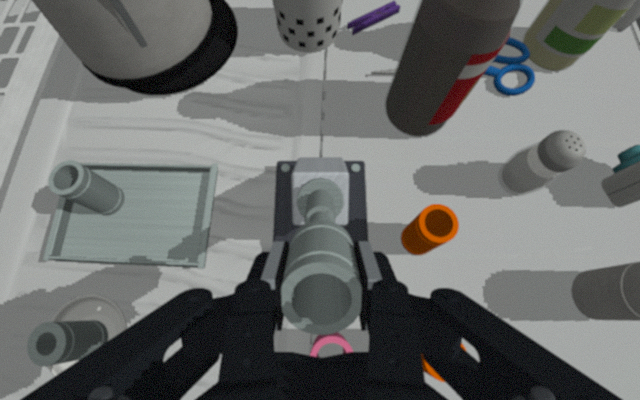

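The picture shows the tall sleeve upright in the tray (90,190), the middle in the dish (65,340) and the short one held above the pin. I'll correct 2 mm laterally and descend.

move_arm --pt "-0.004 -0.0014 0.01 0 0 -0.001" --pt "-0.004 -0.0014 0.035 0 0 -0.001" --pt "-0.004 -0.0014 0.06 0 0 -0.001" --pt "-0.004 -0.0014 0.08 0 0 -0.001" --pt "-0.004 -0.0014 0.08 0 0 -0.001"

```text
time_s: 29.78
tool_pos: [559.9, 44.3, 125.0]
tool_rot: [-3.141, -0.609, 0.046]
contact_force: [0.8, 0.3, -0.1]
opening: 0.352
finger_force: 40.4
```

```bash
python3 held.py 10 w10 40
```

```text
t=29.82 [559.8  44.2 125.5] end at 45.7 lateral tool xy [-0.22 -0.47] rot err [-0.0012  0.0009  0.0013] F tool [-0.6 -0.8  0.8] op 0.353 ff 40.4
row [0.0004, 0.001, 0.0114, -0.0006, 0.0004, 0.0006] rows>=0.1
0 139 [-12.7 -15.5] [15.5 14.5]
2 101 [-12.5 -13.9] [15.5 13.2]
4 178 [-12.5 -15.4] [15.6 14.3]
6 101 [-12.7 -15.7] [15.9 14.6]
8 79 [-12.5 -15.3] [15.7 14.8]
10 52 [  4.2 -13.9] [15.6 14.4]
```

move_arm --pt "0.0008 0.001 0 0 0 0" --pt "0.0008 0.001 0.006 0 0 0" --pt "0.0008 0.001 0.012 0 0 0" --pt "0.0008 0.001 0.018 0 0 0" --pt "0.0008 0.001 0.02 0 0 0"

```text
time_s: 30.45
tool_pos: [565.9, 44.0, 117.8]
tool_rot: [-3.142, -0.611, 0.046]
contact_force: [0.3, -0.2, -2.0]
opening: 0.356
finger_force: 40.4
```

```bash
python3 -c "
from h import *
dev(10)"
```

```text
t=30.45 [565.9  44.  117.8] end at 35.9 lateral tool xy [0.39 0.08] rot err [-0.001   0.0003  0.0013] F tool [-1.   0.2  1.8] op 0.356 ff 40.4
```

Past the step. Continuing down.

move_arm --pt "-0.0004 0 0.012 0 0 0" --pt "-0.0004 0 0.025 0 0 0" --pt "-0.0004 0 0.04 0 0 0" --pt "-0.0004 0 0.054 0 0 0" --pt "-0.0004 0 0.06 0 0 0"

```text
time_s: 31.08
tool_pos: [583.1, 44.8, 92.8]
tool_rot: [-3.141, -0.61, 0.046]
contact_force: [-1.4, 0.1, -0.9]
opening: 0.353
finger_force: 40.4
```

```bash
python3 -c "
from h import *
dev(10)"
```

```text
t=31.07 [583.1  44.8  92.8] end at 5.5 lateral tool xy [0.07 0.04] rot err [-0.0011  0.0006  0.0012] F tool [-1.7 -0.2 -0.1] op 0.353 ff 40.4
```

move_arm --pt "0 0 0.004 0 0 0" --pt "0 0 0.008 0 0 0" --pt "0 0 0.009 0 0 0" --pt "0 0 0.01 0 0 0" --pt "0 0 0.01 0 0 0"

```text
time_s: 31.7
tool_pos: [585.7, 44.9, 89.3]
tool_rot: [3.142, -0.611, 0.046]
contact_force: [-0.2, -0.3, -1.4]
opening: 0.355
finger_force: 40.4
```

move_arm --pt "0 0 0.001 0 0 0" --pt "0 0 0.002 0 0 0" --pt "0 0 0.002 0 0 0" --pt "0 0 0.002 0 0 0"

```text
time_s: 32.2
tool_pos: [586.3, 44.9, 88.4]
tool_rot: [3.142, -0.611, 0.046]
contact_force: [-0.0, -0.2, -1.7]
opening: 0.358
finger_force: 40.4
```

```bash
python3 -c "
from h import *
dev(10)"
```

```text
t=32.20 [586.3  44.9  88.4] end at 0.1 lateral tool xy [0.27 0.05] rot err [-0.0009 -0.      0.0014] F tool [-1.   0.2  1.4] op 0.358 ff 40.4
```

move_arm --pt "0 0 0.001 0 0 0" --pt "0 0 0.002 0 0 0" --pt "0 0 0.003 0 0 0" --pt "0 0 0.003 0 0 0" --pt "0 0 0.003 0 0 0"

```text
time_s: 32.83
tool_pos: [586.6, 44.9, 88.1]
tool_rot: [3.141, -0.612, 0.046]
contact_force: [-13.1, -2.3, 14.4]
opening: 0.352
finger_force: 43.1
```

```bash
python3 -c "
from h import *
dev(10); plan(O+A*(90+10),RP)"
```

```text
t=32.83 [586.6  44.9  88.1] end at -0.3 lateral tool xy [0.31 0.03] rot err [-0.0007 -0.0009  0.0015] F tool [ -2.5   1.7 -19.4] op 0.352 ff 43.1
row [-0.0005, -0.0002, -0.1805, -0.0003, -0.0004, 0.0007] rows>=1.4
```

move_arm --pt "0 0 -0.05 0 0 0" --pt "0 0 -0.18 0 0 0" --pt "0 0 -0.18 0 0 0" --pt "0 0 -0.18 0 0 0"

```text
time_s: 33.33
tool_pos: [535.8, 42.5, 160.9]
tool_rot: [3.142, -0.611, 0.046]
contact_force: [-1.0, 0.5, -1.9]
opening: 0.353
finger_force: 40.6
```

```bash
python3 -c "
from h import *
dev(10); plan([582,205,130],[PI,0,.02])"
```

```text
t=33.33 [535.8  42.5 160.9] end at 88.5 lateral tool xy [0.36 0.2 ] rot err [-0.0008 -0.0005  0.0012] F tool [-1.9 -0.6  1. ] op 0.353 ff 40.6
row [0.0524, -0.3204, 0.1121, -0.0038, -0.2919, 0.012] rows>=3.3
```

move_arm --pt "0 -0.12 -0.01 0 0 0" --pt "0.052 -0.32 0.112 -0.0038 -0.2919 0.012" --pt "0.052 -0.32 0.112 -0.0038 -0.2919 0.012" --pt "0.052 -0.32 0.112 -0.0038 -0.2919 0.012" --pt "0.052 -0.32 0.112 -0.0038 -0.2919 0.012"

```text
time_s: 33.95
tool_pos: [582.8, 206.4, 127.0]
tool_rot: [-3.141, 0.007, 0.022]
contact_force: [0.6, -0.7, -1.5]
opening: 0.356
finger_force: 40.5
```

move_arm --pt "0 0 0 0 0 0" --pt "0 0 0 0 0 0"

```text
time_s: 34.2
tool_pos: [581.2, 204.8, 128.8]
tool_rot: [-3.142, 0.001, 0.02]
contact_force: [0.6, -0.2, -0.8]
opening: 0.355
finger_force: 40.5
```

```bash
python3 -c "
from h import *
dev(10);plan([582,205,15],[PI,0,.02])"
```

```text
t=34.20 [581.2 204.8 128.8] end at 32.0 lateral tool xy [  25.03 -159.93] rot err [ 0.0073  0.6121 -0.0234] F tool [0.6 0.2 0.8] op 0.355 ff 40.5
row [0.0019, -0.0003, 0.2275, -0.0, 0.0006, 0.0002] rows>=1.8
```

move_arm --pt "0.002 0 0.11 0 0 0" --pt "0.002 0 0.2 0 0.0005 0" --pt "0.002 0 0.224 0 0.0005 0" --pt "0.002 0 0.2275 0 0.0005 0" --pt "0.002 0 0.2275 0 0.0005 0"

```text
time_s: 34.83
tool_pos: [583.4, 205.0, 18.0]
tool_rot: [-3.141, -0.004, 0.02]
contact_force: [0.9, 0.4, -1.4]
opening: 0.356
finger_force: 40.5
```

move_arm --pt "0 0 0.001 0 0 0" --pt "0 0 0.002 0 0 0" --pt "0 0 0.002 0 0 0" --pt "0 0 0.002 0 0 0"

```text
time_s: 35.33
tool_pos: [582.6, 204.8, 15.3]
tool_rot: [3.142, -0.001, 0.02]
contact_force: [-0.5, 0.0, -0.9]
opening: 0.352
finger_force: 40.5
```

```bash
python3 -c "
from h import *
dev(10);print(manip.get_state()['tool_rot'])"
```

```text
t=35.33 [582.6 204.8  15.3] end at -61.7 lateral tool xy [ -38.91 -159.9 ] rot err [ 0.0075  0.6102 -0.0236] F tool [-0.5 -0.   0.9] op 0.352 ff 40.5
[ 3.14156392e+00 -6.66571244e-04  2.01513309e-02]
```

move_arm --pt "0 0 0.002 0 0 0" --pt "0 0 0.0035 0 0 0" --pt "0 0 0.005 0 0 0" --pt "0 0 0.005 0 0 0"

```text
time_s: 35.83
tool_pos: [582.6, 204.8, 13.1]
tool_rot: [3.142, -0.001, 0.02]
contact_force: [-2.4, -0.1, 3.7]
opening: 0.356
finger_force: 41.2
```

```bash
python3 -c "
from h import *
dev(10)"
```

```text
t=35.83 [582.6 204.8  13.1] end at -63.5 lateral tool xy [ -40.22 -159.9 ] rot err [ 0.0075  0.6101 -0.0236] F tool [-2.4  0.  -3.7] op 0.356 ff 41.2
```

Contact. Release and lift.

move_arm --pt "0 0 0 0 0 0" --pt "0 0 0 0 0 0" --pt "0 0 0 0 0 0" --claw 0.05

```text
time_s: 36.2
tool_pos: [582.5, 204.9, 12.6]
tool_rot: [3.142, -0.0, 0.02]
contact_force: [0.7, 0.4, 0.5]
opening: 0.529
finger_force: 0.0
```

move_arm --pt "0 0 -0.05 0 0 0" --pt "0 0 -0.15 0 0 0" --pt "0 0 -0.34 0 0 0" --pt "0 0 -0.34 0 0 0" --pt "0 0 -0.34 0 0 0"

```text
time_s: 36.83
tool_pos: [583.4, 205.0, 185.5]
tool_rot: [-3.141, -0.006, 0.02]
contact_force: [0.2, 0.1, -0.8]
opening: 0.526
finger_force: 0.0
```

```bash
python3 - <<'E'
from look import *
im,d,c,w=wl('w11')
for n,x,y,h in(('tall',609,263,67),('short',583,205,47),('mid',478,246,63)):
    m=(abs(w[...,2]-h)<4)&(abs(w[...,0]-x)<25)&(abs(w[...,1]-y)<25)
    print(n,m.sum(),cv2.minEnclosingCircle(w[m][:,:2].astype(np.float32)) if m.any() else 0)
m=(abs(w[...,2]-14)<5)&(abs(w[...,0]-597)<65)&(abs(w[...,1]-230)<90)
print(cv2.minAreaRect(w[m][:,:2].astype(np.float32))); dev(0)
E
```

```text
tall 677 ((609.9803466796875, 262.9201965332031), 16.323379516601562)
short 536 ((582.7359619140625, 205.61236572265625), 16.1608829498291)
mid 425 ((477.4811096191406, 245.23130798339844), 16.21583366394043)
((596.5869750976562, 229.6341552734375), (103.27405548095703, 158.95932006835938), 0.6652594208717346)
t=36.88 [582.5 204.9 183.2] end at 85.8 lateral tool xy [  57.35 -159.95] rot err [ 0.0073  0.6089 -0.0236] F tool [-0.1  0.1  1.1] op 0.525 ff 0.0
```

View pics/w11.png

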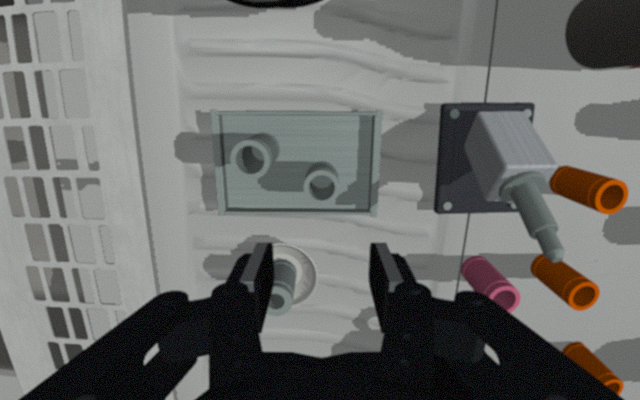

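The tall (252,157) and short (322,182) sleeves stand upright in the tray, and the middle is in the dish (280,285). Everything is let go and the arm is clear.

```bash
python3 -c "
from plant import manip
print(manip.sign_off())"
```

```text
the job is handed in; nothing more can be done
None
```

I handed the job in at about 37 s: the tall and short sleeves went fully home on the pin's seat and stand upright in the tray, and the middle sleeve caught on the step and is in the white dish; no verdict came back.

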